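# Sugar-glass batch check: gauge the strip, hold the cell in the colour reader

## Task

Check a sugar-glass batch: push the gauge's slide down until its sprung foot sits on the amber strip and is pressed in about half of its travel, and leave it there. Then take the tall glass cell out of its stand by its two frosted faces only, never touching the clear ones, and hold it still and upright between the two heads of the colour reader, resting on nothing, so that the beam passes square through the middle of its clear faces, about 18 mm above its foot. Finish while holding it there, and leave the short cell, the biscuits and the other bench things where they are.

Things in the scene. Friction and masses are not known exactly. Their poses are not given: they have to be found in the camera images.
- gauge: slide-foot gauge, fixed: grey base 100 x 100 x 20 mm with an upright steel column (20 mm thick, top 152 mm above the table, 35 mm from the base's centre on its +x side, away from the robot) on which an aluminium slide with a short arm, black knob and sprung foot runs. Origin: centre of its underside
- gauge_knob (a point): centre of the top of the gauge's round black knob (30 mm across, 16 mm high), part of the slide, over the gauge's x = -15 mm, 50 mm from the column's axis. Pushed from above it goes straight down with the slide; its top stands 125 to 140 mm above the table at the start, 99 mm when the foot is half pressed in on the strip. Axes as the gauge
- gauge_slide (a joint): travel of the gauge's slide, m, grows downwards: 0 at its top (knob top 140 mm above the table), 0.047 at its lowest. It moves with about 5 N of friction and stays where it is left.
- gauge_foot (a joint): how far the sprung foot is pressed up into the slide, m: 0 hanging free, 0.012 fully in (half is 0.006); a soft spring, 0.6 N as it starts to move and 3 N fully in. It starts to grow when the foot meets the strip, at a slide value of about 0.035, and then grows as much as the slide goes down.
- gauge_tip (a point): centre of the underside of the gauge's foot, a steel disc 22 mm across straight below the knob, 73 mm below the knob's top while the foot hangs free (less when pressed in: 67 mm at half travel)
- strip: amber cast sugar-glass strip, 24 x 80 x 12 mm (x, y, z), lying loose on the gauge's base (whose top is 20 mm above the table) under the foot, so its top is 32 mm above the table; origin: centre of its underside
- cell: tall glass cell, upright bar 16 x 20 x 60 mm (x, y, z), 20 to 45 g. Its two faces across x (16 mm apart) are clear; the two across y (20 mm apart) are frosted, matt whitish: grip these. Origin: centre of its underside. Stands loosely in one of the stand's two pockets, underside 10 mm above the table, 48 mm of it above the stand; comes out straight up
- cell_window (a point): point inside the tall cell on its axis, 18 mm above its underside, through which the beam shall pass; axes as the cell
- short_cell: a cell of the same section and make but only 38 mm tall, in the stand's other pocket; which pocket varies. Leave it alone. Origin: centre of its underside
- stand: wooden stand, 120 x 50 x 22 mm (x, y, z), fixed, with two rectangular pockets 12 mm deep (18 x 22 mm) at 32 mm either side of its centre along its x. The cells' axes are parallel to the stand's. Origin: centre of its underside
- reader: colour reader, fixed: grey base 75 x 172 x 16 mm (x, y, z) with two white heads (56 x 36 mm, tops 135 mm above the table) at the two ends of its y, 100 mm of free space between them, open above. Each has a small round lens on its inner face. Origin: centre of its underside
- reader_beam (a point): middle of the light path, half way between the two lenses, 105 mm above the table; the beam runs level along this point's y axis (from head to head)
- star_stack: stack of three star biscuits, 60 mm across, 30 mm high: leave it
- round_stack: two scalloped biscuits, 64 mm across, 20 mm high: leave them
- oblong_stack: two oblong biscuits, 60 x 85 mm, 20 mm high: leave them
- cutter: round steel biscuit cutter, 66 mm across, 28 mm high: leave it
- nozzle: steel piping nozzle, a cone 28 mm across and 42 mm high: leave it
- jar: glass jar, 60 mm across, 85 mm high: leave it
Mind the look-alikes: they are no part of the job. What is shaped like the cell but purple is not meant.

How it is judged (in metres and radians):
On the way, in this order (a step that is already met when the one before it is completed fails the run):
1. the gauge's foot rests on the strip, pressed in about half way, and the slide stands still (value of joint gauge_foot between 0.003 and 0.0095 m and horizontal distance between gauge_tip and strip below 0.03 m and velocity of joint gauge_slide between -0.004 and 0.004 m/s), for 0.3 s.
2. the tall cell is lifted clear of the stand, gripped on both frosted faces (contact force between the fingers and cell_c1 above 1 N and contact force between the fingers and cell_c2 above 1 N and height (world z) of cell above 0.035 m), for 0.2 s.
At the end, for the whole second after the job is handed in: Tall cell held still by both frosted faces, clear of reader and stand; window within 5 mm sideways, 7 mm in height, 25 mm along the beam; square and upright to 7 degrees. Gauge foot on the strip, in 3 to 9.5 mm. Short cell within 15 mm, other bystanders within 30 mm of their places (all of step 1 and contact force between the fingers and cell_c1 above 1 N and contact force between the fingers and cell_c2 above 1 N and x of cell_window in the frame of reader_beam between -0.005 and 0.005 m and y of cell_window in the frame of reader_beam between -0.025 and 0.025 m and z of cell_window in the frame of reader_beam between -0.007 and 0.007 m and angle between the x axis of cell and the y axis of reader_beam, either way round below 0.12 rad and angle between cell's own z axis and vertical below 0.12 rad and linear speed of cell below 0.01 m/s and angular speed of cell below 0.1 rad/s and contact force between cell and reader below 0.05 N and contact force between cell and stand below 0.05 N and distance of short_cell from where it was at the start of the episode below 0.015 m and distance of each of star_stack, round_stack, oblong_stack, cutter, nozzle, jar from where it was at the start of the episode below 0.03 m); the arm keeps its last pose, push and grip.
It fails at once if a finger touches the clear glass of the tall cell (contact force between the fingers and cell_c0 above 0.5 N).
It fails at once if the short cell, a biscuit stack, the cutter, the nozzle or the jar is moved (distance of short_cell from where it was at the start of the episode above 0.015 m or distance of any of star_stack, round_stack, oblong_stack, cutter, nozzle, jar from where it was at the start of the episode above 0.03 m).
It also fails if it takes over 58 s, if anything falls off the work surface, if the arm or the gripper's body presses on something with over 40 N, if the wrist force passes 120 N, or if a joint passes its speed limit or range.

## Robot

A 6-joint arm with a two-finger parallel gripper is mounted at the origin on the work surface. World frame = base frame: x ahead of the robot, y to its left, z up, the work surface at z = 0. Lengths are in m, angles in degrees, forces in N, time in s.
With the tool pointing down it reaches from about 0.375 to 0.925 m from the base axis. Payload 5.7 kg.
Tool frame: the origin (TCP) lies at the very end of the fingers, on their centre line; the grasp point (between the pads) lies 19 mm behind it (manip.tcp_to_grasp is the distance from the TCP to the grasp point, in m); z points along the fingers, y is the line along which they close (so a half turn about z gives the same grasp; the last joint's range is limited). The gripper opens to 85 mm and grips with 20 to 120 N. Pads are 22 mm wide; open, the fingers measure 114 mm over their backs; the gripper's body (76 mm by 85 mm) begins 54 mm behind the grasp point. The pads swing forward as they close: fully open they stand 13 mm farther back than shut.
Start: joints at [59.696, 20.558, 86.54, -0, 72.909, -6.595], TCP at [0.241, 0.549, 0.231] pointing down, gripper open.
Joint ranges: [-170.27, 170.27], [-57.76, 135], [12.27, 136.19], [-55.21, 235.2], [11.17, 155.16], [-170.74, 170.74]. Speed limits (degrees/s): [136.94, 136.94, 180, 180, 180, 180].

## Interface

Orientations are given as [roll, pitch, yaw] about the fixed x, y, z axes, in that order (R = Rz(yaw) Ry(pitch) Rx(roll)).
In Python, from workcell import sensors, eyes, manip gives the robot as it stands.
- The arm moves only by the shell command python3 -m handwheel 'ROWS' [OPENING] [FORCE]. ROWS is JSON, a list of rows, each an object of numbers: "dx", "dy", "dz": the shift along the world's x, y, z in mm; "roll": the turn about the world's z in rad. In form: [{"dx": .., "dy": .., "dz": .., "roll": ..}, ...]. A call has exactly 5 rows; each row is the pose to reach, as a shift and turn from the pose commanded when the call began; what a row does not reach only later rows make up. A row lasts 1/12 s, in which the tool goes at most 41.7 mm and 7.16 degrees, less where a joint would pass 70% of its speed; a pose out of reach is approached as far as the arm can. A call with a gripper value outside its range is refused whole. OPENING is the finger opening in mm, from 0 to 85.4, set as the call begins (- or left out, the last holds). The fingers move at their own pace and stop on an object; FORCE is the grip in N (left out, the last holds). Time passes only in rows, so rows that repeat a pose let the fingers close, or fill a call up. It gives the time, the measured TCP pose, the force, the opening and the grip force at its end, in the units of the state.
- sensors.get_obs(): the state, without advancing time (a new reading comes with each control period).
- eyes.camera(name): name is "scene" or "side" or "wrist"; returns (picture, depth): 420x560x3 uint8, blue, green, red; 420x560 float32, m along the optical axis (not along the pixel's ray), 0 where there is no reading.
- eyes.camera_model(name): a dict with "camera_matrix" (3x3 intrinsics, pixels), "view" (4x4, takes a point from world to camera coordinates). Camera axes: x right, y down, z forward; pixel columns grow to the right and rows downward; lengths in m; the calibration is good to about 2 mm. The wrist camera is an equidistant fisheye: a pixel r from the principal point sees the ray r / f radians off the axis. A picture is of the moment at which its call begins: read the wrist's pose just before it. camera_model takes no time and is no camera call; for the wrist camera it gives the pose at the moment of the call.
- manip.close_job(): hands the job in; it is judged then, once.
Trained networks look in the newest picture that a camera, given by its name, has taken for a name from the list of things; names that differ only in an ending like _2 or _b are one class to them, and where a whole thing is asked for, a point or a joint stands for the part that bears it (a point fixed in the world has none). Each returns a list of dicts, best first, with "conf" (0 to 1); they miss things now and then, are a little off and sometimes report something else, mostly with a low value. They report only what shows in the picture. A call takes as long as a camera call. They do not tell look-alikes from the thing itself.
- eyes.recognise(camera, thing): "position" ([x, y, z] in m, in the coordinates of the camera as it stood for that picture, good to about 4 mm: the middle of the surface that is visible of it).
- eyes.tip_of(camera, thing): "position" ([x, y, z] in m, in the coordinates of the camera as it stood for that picture, good to about 4 mm: a listed point, or the origin of a listed thing).
The state is a dict: "time": time; "joint_pos": joint angles; "joint_vel": joint speeds; "tau": joint torques, N m; "tool_pos": TCP position; "tool_rot": TCP orientation; "ft_force": force on the tool from outside, world axes, zero at the start; "ft_torque": the same for the moment, N m; "grip_width": finger opening in m; "grasp_force": force on a finger pad.
Only numpy, scipy, OpenCV 4.12 (cv2) and the standard library are available. Lean on these libraries where they do the work, as an engineer would, in place of code of your own. Each camera call takes 0.05 s, during which the arm holds its last target. There are 200 camera calls.

## Working session

There is one attempt and no reset: what is moved stays moved. The work goes in short steps, Python scripts to look and compute and a shell command to move; the robot and the scene stay as the last step left them, time stands still between calls to the robot, and variables do not carry over. Pictures are saved under pics/ and viewed, at most 10 in all, crops included, and the job is handed in when it is done.

```bash
mkdir -p pics
cat > h.py <<'E'
import numpy as np, cv2
from workcell import sensors, eyes, manip
def world(cam,p):
    V=np.array(eyes.camera_model(cam)["view"]); return (np.linalg.inv(V)@np.append(p,1))[:3]
def cloud(cam,d):
    m=eyes.camera_model(cam);K=np.array(m["camera_matrix"]);V=np.linalg.inv(np.array(m["view"]))
    v,u=np.indices(d.shape);P=np.stack([(u-K[0,2])/K[0,0]*d,(v-K[1,2])/K[1,1]*d,d],-1)
    W=P@V[:3,:3].T+V[:3,3]; W[d<=0]=np.nan; return W
E
python3 - <<'E'
from h import *
for c in ("scene","side"):
    im,d=eyes.camera(c); cv2.imwrite(f"pics/{c}0.png",im); np.save(f"{c}0.npy",d)
    for t in ["gauge","gauge_knob","strip","cell","short_cell","stand","reader","reader_beam","jar","nozzle"]:
        for r in eyes.tip_of(c,t)[:3]: print(c,t,round(r["conf"],2),world(c,r["position"]).round(3))
print(sensors.get_obs())
E
```

```text
scene gauge 0.93 [ 0.505 -0.249 -0.002]
scene gauge_knob 0.56 [ 0.491 -0.254  0.133]
scene strip 0.75 [ 0.491 -0.251  0.06 ]
scene strip 0.55 [ 0.488 -0.257  0.017]
scene cell 0.74 [ 0.423  0.241 -0.005]
scene cell 0.73 [0.517 0.26  0.012]
scene cell 0.48 [ 0.485  0.176 -0.005]
scene short_cell 0.52 [0.573 0.288 0.01 ]
scene stand 0.86 [ 0.544  0.276 -0.004]
scene stand 0.58 [ 0.705  0.12  -0.005]
scene reader 0.84 [0.506 0.004 0.001]
scene reader_beam 0.91 [0.501 0.005 0.106]
scene reader_beam 0.68 [ 0.485 -0.258  0.018]
scene jar 0.6 [ 0.556  0.498 -0.   ]
scene jar 0.48 [ 0.445 -0.497 -0.004]
scene nozzle 0.42 [ 0.363 -0.153 -0.001]
scene nozzle 0.41 [ 0.444 -0.497 -0.003]
scene nozzle 0.18 [ 0.505  0.004 -0.001]
side gauge 0.96 [ 0.504 -0.247  0.002]
side gauge_knob 0.83 [ 0.488 -0.254  0.138]
side strip 0.69 [ 0.485 -0.254  0.018]
side cell 0.76 [0.481 0.173 0.   ]
side cell 0.7 [0.519 0.259 0.011]
side cell 0.56 [0.414 0.239 0.001]
side short_cell 0.5 [0.573 0.285 0.011]
side stand 0.8 [0.547 0.272 0.002]
side stand 0.35 [0.517 0.262 0.013]
side reader 0.65 [0.574 0.283 0.011]
side reader 0.57 [ 0.499 -0.002  0.   ]
side reader_beam 0.86 [0.505 0.004 0.106]
side nozzle 0.52 [ 0.36  -0.147 -0.001]
{'time': 1.1, 'joint_pos': array([ 5.96984502e+01,  2.05563328e+01,  8.65396235e+01,  1.89321109e-03,
        7.29087211e+01, -6.59530764e+00]), 'joint_vel': array([ 0.07338903, -0.06979072, -0.02923321, -0.01404618,  0.00449426,
        0.09578492]), 'tau': array([-5.41947666e-04, -5.27604103e+01, -2.79052341e+01, -2.50129060e-04,
        1.65230394e-03, -7.43195415e-06]), 'tool_pos': array([0.24121575, 0.54934604, 0.23128074]), 'tool_rot': array([-1.79995561e+02, -2.33480963e-03,  1.56293201e+02]), 'ft_force': array([ 0.4032194 ,  0.32685407, -0.56340274]), 'ft_torque': array([ 0.01533812, -0.01848418, -0.02106678]), 'grasp_force': 0.0, 'grip_width': 0.08514417709669554}
```

View pics/scene0.png

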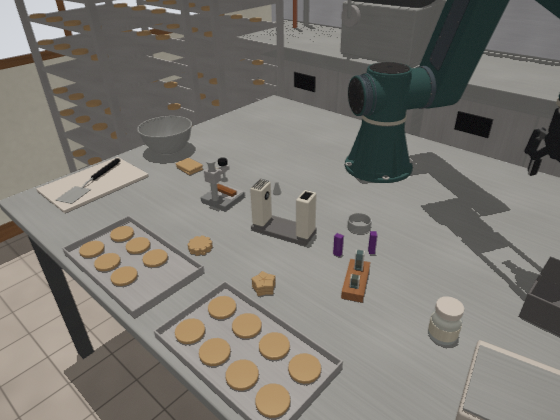

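View pics/side0.png

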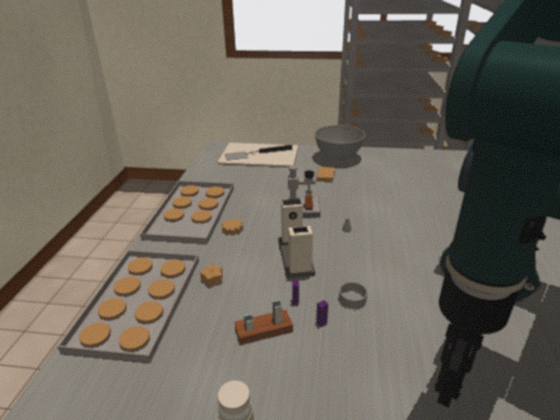

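Scene picture: tall grey cell at (360,260) and short cell at (355,282), both in the wooden stand. Purple look-alikes at (338,244) and (373,242). Gauge at (222,185), reader heads at (262,203) and (306,214). Side picture: tall cell (277,312), short cell (249,323), purples (322,312) and (295,292). My choice is the taller grey one in the stand, which I'll check in a close crop.

Run:
```python
from h import *
S=cv2.imread("pics/scene0.png");D=cv2.imread("pics/side0.png")
a=cv2.resize(S[225:305,320:400],(400,400),interpolation=cv2.INTER_CUBIC);b=cv2.resize(D[270:350,225:335],(400,400),interpolation=cv2.INTER_CUBIC)
cv2.imwrite("pics/crop.png",np.hstack([a,b]))
for c in("scene","side"):
    W=cloud(c,np.load(f"{c}0.npy")); x,y,z=W[...,0],W[...,1],W[...,2]
    def rep(n,cx,cy,r,z0,z1):
        m=(np.hypot(x-cx,y-cy)<r)&(z>z0)&(z<z1); P=W[m]
        if len(P)<5: print(c,n,len(P));return
        rc=cv2.minAreaRect(P[:,:2].astype(np.float32)*1000); print(c,n,len(P),"mean",P.mean(0).round(4),"rect",np.round(rc[0],1),np.round(rc[1],1),round(rc[2],1))
    rep("heads",.503,.003,.13,.129,.142)
    rep("readbase",.503,.003,.12,.010,.020)
    rep("standtop",.545,.272,.08,.017,.026)
    rep("cells",.545,.272,.08,.03,.09)
    rep("tallTop",.517,.26,.03,.064,.076)
    rep("knob",.488,-.254,.022,.118,.15)
    rep("gbase",.505,-.249,.075,.015,.024)
```

```text
scene heads 322 mean [0.5051 0.0103 0.1334] rect [503.4   4.7] [ 56.6 172.2] 14.9
scene readbase 678 mean [0.5126 0.0061 0.0141] rect [503.7   4.5] [ 78.4 172.8] 15.4
scene standtop 574 mean [0.5523 0.2793 0.0207] rect [544.6 274.7] [126.1  50.2] 25.1
scene cells 239 mean [0.5431 0.2745 0.0499] rect [545.9 275.5] [84.4 20.2] 25.1
scene tallTop 50 mean [0.5181 0.2626 0.0682] rect [516.8 262.2] [19.2 19.2] 33.1
scene knob 78 mean [ 0.4922 -0.2482  0.1284] rect [ 488.2 -251.3] [33.6 28.8] 14.2
scene gbase 357 mean [ 0.5138 -0.237   0.0184] rect [ 504.9 -247.6] [102.2 100.6] 8.4
side heads 377 mean [0.4984 0.0166 0.1342] rect [500.6   5.6] [ 55.6 172.5] 15.4
side readbase 327 mean [0.5122 0.0317 0.0148] rect [501.3   7.2] [ 73.8 172.5] 16.0
side standtop 820 mean [0.5439 0.2807 0.0212] rect [543.4 274.8] [120.8  54.3] 25.1
side cells 278 mean [0.5346 0.2763 0.0506] rect [543.2 275.9] [80.2 23.6] 25.7
side tallTop 65 mean [0.514  0.2633 0.069 ] rect [514.3 262. ] [16.  23.6] 25.5
side knob 68 mean [ 0.4863 -0.2453  0.1297] rect [ 486.5 -248.8] [24.8 30.8] 5.3
side gbase 212 mean [ 0.4791 -0.2438  0.0191] rect [ 498.1 -248.8] [ 96.4 104.3] 14.0
```

View pics/crop.png

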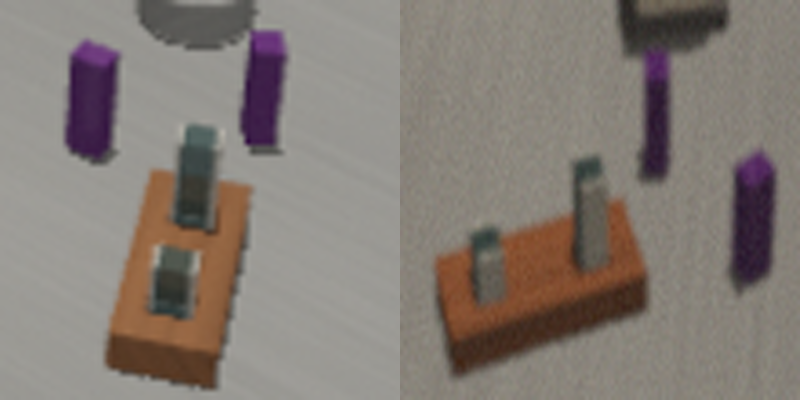

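Crop confirms it: the left panel has the tall grey cell with whitish frosted sides at about (195,175), the short one at (175,280), and purple bars at (93,100) and (265,90). The tall cell is at (0.515,0.262) with yaw about 25°. The reader is at (0.502,0.005), yaw about 15°, and the knob at (0.4875,-0.251). Sizes and heights match the description. Next I move above the knob with the fingers shut.

```bash
python3 -m handwheel '[{"dx":12,"dy":-39},{"dx":24,"dy":-78},{"dx":36,"dy":-117},{"dx":48,"dy":-156},{"dx":60,"dy":-195}]' 0
python3 -m handwheel '[{"dx":12,"dy":-39},{"dx":24,"dy":-78},{"dx":36,"dy":-117},{"dx":48,"dy":-156},{"dx":60,"dy":-195}]'
python3 -m handwheel '[{"dx":12,"dy":-39},{"dx":24,"dy":-78},{"dx":36,"dy":-117},{"dx":48,"dy":-156},{"dx":60,"dy":-195}]'
python3 -m handwheel '[{"dx":12,"dy":-39},{"dx":24,"dy":-78},{"dx":36,"dy":-117},{"dx":48,"dy":-156},{"dx":60,"dy":-195}]'
python3 -m handwheel '[{"dx":7,"dy":-20},{"dx":7,"dy":-20},{"dx":7,"dy":-20},{"dx":7,"dy":-20},{"dx":7,"dy":-20}]'
python3 - <<'E'
from h import *
o=sensors.get_obs();print(o["time"],o["tool_pos"],o["tool_rot"],o["ft_force"],o["grip_width"])
im,d=eyes.camera("wrist");cv2.imwrite("pics/w1.png",im)
m=eyes.camera_model("wrist");print(m)
for t in("gauge_knob","gauge_tip","strip"):
  for r in eyes.tip_of("wrist",t)[:2]: print(t,r["conf"],world("wrist",r["position"]))
for c in("scene","side"):
  eyes.camera(c)
  for r in eyes.tip_of(c,"gauge_knob")[:1]: print(c,r["conf"],world(c,r["position"]))
E
```

```text
1.1 [0.24121575 0.54934604 0.23128074] [-1.79995561e+02 -2.33480963e-03  1.56293201e+02] [ 0.4032194   0.32685407 -0.56340274] 0.08514417709669554
{'camera_matrix': array([[325.1922621 ,   0.        , 277.24167836],
       [  0.        , 325.1922621 , 207.96232314],
       [  0.        ,   0.        ,   1.        ]]), 'view': array([[ 4.02440224e-01,  9.15446262e-01,  8.98129324e-05,
        -6.00778600e-01],
       [ 8.77562842e-01, -3.85814184e-01,  2.84659225e-01,
        -3.63505357e-02],
       [ 2.60624874e-01, -1.14479506e-01, -9.58628770e-01,
         3.77937899e-01],
       [ 0.00000000e+00,  0.00000000e+00,  0.00000000e+00,
         1.00000000e+00]])}
scene 0.56 [ 0.48818189 -0.25354638  0.13246951]
side 0.62 [ 0.48729123 -0.25450057  0.13551533]schema error: expected keys dx, dy, dz, roll
schema error: expected keys dx, dy, dz, roll
schema error: expected keys dx, dy, dz, roll
schema error: expected keys dx, dy, dz, roll
schema error: expected keys dx, dy, dz, roll
```

View pics/w1.png

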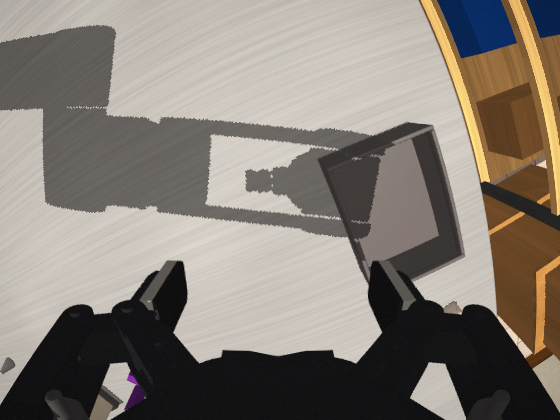

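The arm hasn't moved because every row needs all four keys. The wrist picture shows only the open fingers at (165,290) and (390,290) over bare bench and a bin at (400,200).

```bash
python3 -m handwheel '[{"dx":12,"dy":-39,"dz":0,"roll":0},{"dx":24,"dy":-78,"dz":0,"roll":0},{"dx":36,"dy":-117,"dz":0,"roll":0},{"dx":48,"dy":-156,"dz":0,"roll":0},{"dx":60,"dy":-195,"dz":0,"roll":0}]' 0
python3 -m handwheel '[{"dx":12,"dy":-39,"dz":0,"roll":0},{"dx":24,"dy":-78,"dz":0,"roll":0},{"dx":36,"dy":-117,"dz":0,"roll":0},{"dx":48,"dy":-156,"dz":0,"roll":0},{"dx":60,"dy":-195,"dz":0,"roll":0}]'
python3 -m handwheel '[{"dx":12,"dy":-39,"dz":0,"roll":0},{"dx":24,"dy":-78,"dz":0,"roll":0},{"dx":36,"dy":-117,"dz":0,"roll":0},{"dx":48,"dy":-156,"dz":0,"roll":0},{"dx":60,"dy":-195,"dz":0,"roll":0}]'
python3 -m handwheel '[{"dx":12,"dy":-39,"dz":0,"roll":0},{"dx":24,"dy":-78,"dz":0,"roll":0},{"dx":36,"dy":-117,"dz":0,"roll":0},{"dx":48,"dy":-156,"dz":0,"roll":0},{"dx":60,"dy":-195,"dz":0,"roll":0}]'
python3 -m handwheel '[{"dx":7,"dy":-20,"dz":0,"roll":0},{"dx":7,"dy":-20,"dz":0,"roll":0},{"dx":7,"dy":-20,"dz":0,"roll":0},{"dx":7,"dy":-20,"dz":0,"roll":0},{"dx":7,"dy":-20,"dz":0,"roll":0}]'
python3 - <<'E'
from h import *
o=sensors.get_obs();print(o["time"],o["tool_pos"],o["tool_rot"],o["ft_force"],o["grip_width"])
im,d=eyes.camera("wrist");cv2.imwrite("pics/w2.png",im)
for t in("gauge_knob","strip"):
  for r in eyes.tip_of("wrist",t)[:2]: print(t,r["conf"],world("wrist",r["position"]))
E
```

```text
time: 1.92
tool_pos: [0.3013, 0.3527, 0.2313]
tool_rot: [180.0, 0.0, 156.3]
ft_force: [0.3, 0.2, -0.2]
grip_width: 0.0258
grasp_force: 0.0
time: 2.33
tool_pos: [0.3614, 0.1576, 0.2316]
tool_rot: [180.0, 0.0, 156.3]
ft_force: [2.0, -1.0, 0.7]
grip_width: -0.0003
grasp_force: 0.0
time: 2.75
tool_pos: [0.4215, -0.0378, 0.2316]
tool_rot: [180.0, 0.1, 156.3]
ft_force: [0.9, 0.1, 0.6]
grip_width: -0.0
grasp_force: 0.0
time: 3.17
tool_pos: [0.4814, -0.2329, 0.2314]
tool_rot: [-180.0, 0.0, 156.3]
ft_force: [1.2, 0.8, -1.0]
grip_width: -0.0002
grasp_force: 0.0
time: 3.58
tool_pos: [0.4876, -0.2492, 0.2312]
tool_rot: [180.0, -0.1, 156.3]
ft_force: [-0.3, -0.3, -0.9]
grip_width: -0.0002
grasp_force: 0.0
3.5833 [ 0.48759351 -0.24923856  0.23115087] [ 1.79976583e+02 -6.11433503e-02  1.56341616e+02] [-0.30115201 -0.31668839 -0.94889201] -0.00016766110453852976
gauge_knob 0.91 [ 0.48957308 -0.25689265  0.13263743]
strip 0.95 [ 0.48625567 -0.25138543  0.01509396]
```

View pics/w2.png

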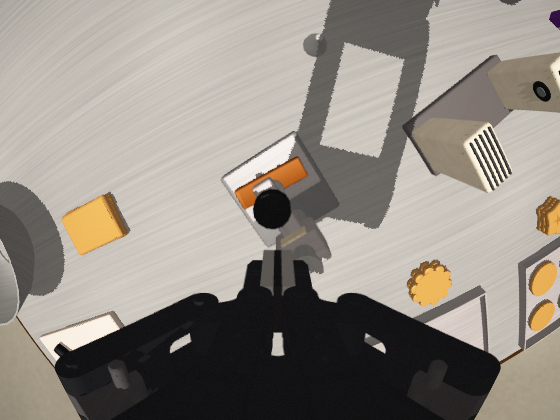

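The wrist view shows the knob's black top at (272,208), above the gauge and the amber strip at (270,182). The shut fingertips are at (280,270). The knob is at about (0.488,-0.2525), so I shift 3 mm and push straight down to a knob top of 99 mm.

```bash
python3 -m handwheel '[{"dx":0,"dy":-3,"dz":-25,"roll":0},{"dx":0,"dy":-3,"dz":-50,"roll":0},{"dx":0,"dy":-3,"dz":-70,"roll":0},{"dx":0,"dy":-3,"dz":-80,"roll":0},{"dx":0,"dy":-3,"dz":-86,"roll":0}]'
python3 -m handwheel '[{"dx":0,"dy":0,"dz":-4,"roll":0},{"dx":0,"dy":0,"dz":-8,"roll":0},{"dx":0,"dy":0,"dz":-12,"roll":0},{"dx":0,"dy":0,"dz":-16,"roll":0},{"dx":0,"dy":0,"dz":-20,"roll":0}]'
python3 -m handwheel '[{"dx":0,"dy":0,"dz":-5,"roll":0},{"dx":0,"dy":0,"dz":-10,"roll":0},{"dx":0,"dy":0,"dz":-15,"roll":0},{"dx":0,"dy":0,"dz":-20,"roll":0},{"dx":0,"dy":0,"dz":-23,"roll":0}]'
python3 -m handwheel '[{"dx":0,"dy":0,"dz":-2,"roll":0},{"dx":0,"dy":0,"dz":-3,"roll":0},{"dx":0,"dy":0,"dz":-3,"roll":0},{"dx":0,"dy":0,"dz":-3,"roll":0},{"dx":0,"dy":0,"dz":-3,"roll":0}]'
```

```text
time: 4.15
tool_pos: [0.4875, -0.2526, 0.144]
tool_rot: [180.0, -0.1, 156.3]
ft_force: [-0.1, 0.1, -0.3]
grip_width: 0.0
grasp_force: 0.0
time: 4.57
tool_pos: [0.489, -0.2541, 0.126]
tool_rot: [-180.0, 0.1, 156.3]
ft_force: [0.1, 1.0, 4.2]
grip_width: 0.0001
grasp_force: 2.0
time: 4.98
tool_pos: [0.489, -0.2541, 0.1019]
tool_rot: [-180.0, 0.1, 156.3]
ft_force: [3.0, 0.5, 5.2]
grip_width: 0.0
grasp_force: 2.7
time: 5.4
tool_pos: [0.488, -0.2537, 0.0991]
tool_rot: [-180.0, -0.0, 156.3]
ft_force: [2.3, -0.0, 1.5]
grip_width: 0.0006
grasp_force: 1.2
```

```bash
python3 -m handwheel '[{"dx":0,"dy":0,"dz":2,"roll":0},{"dx":0,"dy":0,"dz":20,"roll":0},{"dx":0,"dy":0,"dz":55,"roll":0},{"dx":0,"dy":0,"dz":94,"roll":0},{"dx":0,"dy":0,"dz":132,"roll":0}]'
python3 - <<'E'
from h import *
for c in("scene","side"):
  im,d=eyes.camera(c); W=cloud(c,d)
  m=(np.hypot(W[...,0]-.488,W[...,1]+.253)<.02)&(W[...,2]>.08)&(W[...,2]<.15); z=W[m][:,2]
  print(c,m.sum(),np.percentile(z,[50,80,90,97]).round(4))
  for r in eyes.tip_of(c,"gauge_knob")[:1]+eyes.tip_of(c,"gauge_tip")[:1]: print(c,r["conf"],world(c,r["position"]))
im,d=eyes.camera("wrist")
for r in eyes.tip_of("wrist","gauge_knob")[:1]: print(r["conf"],world("wrist",r["position"]))
E
python3 -m handwheel '[{"dx":2,"dy":39,"dz":0,"roll":0.12},{"dx":4,"dy":78,"dz":0,"roll":0.24},{"dx":6,"dy":117,"dz":0,"roll":0.36},{"dx":8,"dy":156,"dz":0,"roll":0.48},{"dx":10,"dy":195,"dz":0,"roll":0.6}]' 40
python3 -m handwheel '[{"dx":2,"dy":39,"dz":0,"roll":0.12},{"dx":4,"dy":78,"dz":0,"roll":0.24},{"dx":6,"dy":117,"dz":0,"roll":0.25},{"dx":8,"dy":156,"dz":0,"roll":0.25},{"dx":10,"dy":195,"dz":0,"roll":0.25}]'
python3 -m handwheel '[{"dx":2,"dy":39,"dz":0,"roll":0},{"dx":4,"dy":78,"dz":0,"roll":0},{"dx":7,"dy":117,"dz":0,"roll":0},{"dx":8,"dy":124,"dz":-20,"roll":0},{"dx":8,"dy":124,"dz":-40,"roll":0}]'
python3 -m handwheel '[{"dx":0,"dy":0,"dz":0,"roll":0},{"dx":0,"dy":0,"dz":0,"roll":0},{"dx":0,"dy":0,"dz":0,"roll":0},{"dx":0,"dy":0,"dz":0,"roll":0},{"dx":0,"dy":0,"dz":0,"roll":0}]'
python3 - <<'E'
from h import *
im,d=eyes.camera("wrist");cv2.imwrite("pics/w3.png",im);np.save("w3.npy",d)
for t in("cell","short_cell","stand"):
  for r in eyes.tip_of("wrist",t)[:3]: print(t,r["conf"],world("wrist",r["position"]))
m=eyes.camera_model("wrist");K=m["camera_matrix"];V=np.linalg.inv(m["view"])
v,u=np.indices(d.shape);a=(u-K[0,2])/K[0,0];b=(v-K[1,2])/K[1,1];th=np.hypot(a,b)+1e-9
s=np.tan(th)/th;P=np.stack([a*s*d,b*s*d,d],-1);W=P@V[:3,:3].T+V[:3,3]
np.save("w3c.npy",W)
for n,(cx,cy,r,z0,z1) in dict(stand=(.544,.2747,.085,.018,.026),tall=(.5155,.262,.02,.065,.075),short=(.573,.288,.02,.044,.052)).items():
  k=(np.hypot(W[...,0]-cx,W[...,1]-cy)<r)&(W[...,2]>z0)&(W[...,2]<z1)&(d>0);Q=W[k]
  if len(Q)>5: rc=cv2.minAreaRect(Q[:,:2].astype(np.float32)*1000);print(n,len(Q),Q.mean(0).round(4),np.round(rc[0],1),np.round(rc[1],1),rc[2])
E
```

```text
time: 5.82
tool_pos: [0.4864, -0.2527, 0.2317]
tool_rot: [180.0, -0.3, 156.3]
ft_force: [0.9, -0.4, -0.4]
grip_width: 0.0001
grasp_force: 0.0
scene 76 [0.0942 0.0969 0.0977 0.0986]
scene 0.63 [ 0.48921371 -0.25224405  0.09750898]
scene 0.6 [ 0.49224366 -0.25468642  0.02865265]
side 69 [0.0956 0.0982 0.0985 0.099 ]
side 0.68 [ 0.48641143 -0.25510358  0.09905285]
side 0.6 [ 0.48781398 -0.25208585  0.03315789]
0.84 [ 0.48870465 -0.25851952  0.09964048]
time: 6.63
tool_pos: [0.497, -0.0569, 0.2298]
tool_rot: [179.9, -0.2, -169.0]
ft_force: [0.2, -0.1, -0.1]
grip_width: 0.0401
grasp_force: 0.0
time: 7.05
tool_pos: [0.507, 0.1381, 0.2298]
tool_rot: [180.0, -0.2, -155.0]
ft_force: [1.8, -0.3, -0.3]
grip_width: 0.0402
grasp_force: 0.0
time: 7.47
tool_pos: [0.5166, 0.2637, 0.1903]
tool_rot: [180.0, 0.1, -154.8]
ft_force: [0.4, -0.5, -0.3]
grip_width: 0.0397
grasp_force: 0.0
time: 7.88
tool_pos: [0.5171, 0.26, 0.1924]
tool_rot: [-180.0, 0.1, -155.1]
ft_force: [0.8, 1.4, -0.1]
grip_width: 0.0399
grasp_force: 0.0
cell 0.84 [ 0.41837393  0.23525444 -0.00255082]
cell 0.71 [ 0.48278462  0.18005678 -0.00348996]
cell 0.68 [0.51165027 0.26272505 0.00498776]
short_cell 0.62 [0.57430205 0.28809908 0.01000547]
stand 0.61 [5.38642715e-01 2.75045716e-01 4.75475502e-04]
stand 0.46 [0.51937056 0.25992268 0.02623859]
stand 4374 [0.5388 0.2737 0.0204] [543.6 276.1] [120.8  50.4] 25.158906936645508
tall 436 [0.5138 0.262  0.0683] [513.8 262.1] [16.4 18.8] 24.585405349731445
short 340 [0.572  0.2895 0.0465] [572.2 289.5] [17.4 19.6] 24.928966522216797
```

View pics/w3.png

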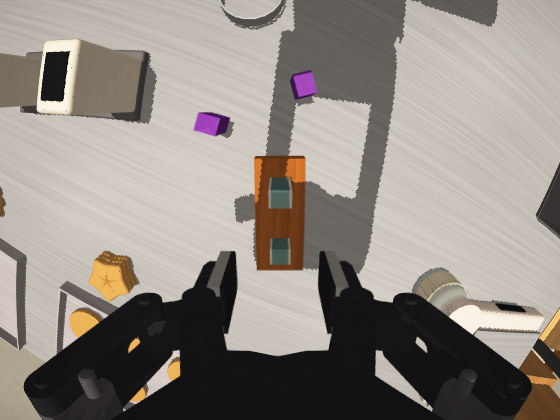

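The gauge is good: knob top at 98 to 99 mm, so the foot is pressed in about half. The wrist view shows the tall cell's top at (280,193), at the purple end of the stand, with the short cell at (281,250) and purples at (303,85) and (211,124). Fitted cell top is (0.5145,0.262), yaw 24.6 to 25°, and the tool yaw of 205° matches. I descend with the fingers either side of the frosted faces.

```bash
python3 -m handwheel '[{"dx":-1.5,"dy":1.7,"dz":-20,"roll":0},{"dx":-1.5,"dy":1.7,"dz":-45,"roll":0},{"dx":-1.5,"dy":1.7,"dz":-65,"roll":0},{"dx":-1.5,"dy":1.7,"dz":-80,"roll":0},{"dx":-1.5,"dy":1.7,"dz":-90,"roll":0}]'
python3 -m handwheel '[{"dx":0,"dy":0,"dz":-18,"roll":0},{"dx":0,"dy":0,"dz":-36,"roll":0},{"dx":0,"dy":0,"dz":-52,"roll":0},{"dx":0,"dy":0,"dz":-62,"roll":0},{"dx":0,"dy":0,"dz":-67,"roll":0}]'
python3 -m handwheel '[{"dx":0,"dy":0,"dz":0,"roll":0},{"dx":0,"dy":0,"dz":0,"roll":0},{"dx":0,"dy":0,"dz":0,"roll":0},{"dx":0,"dy":0,"dz":0,"roll":0},{"dx":0,"dy":0,"dz":0,"roll":0}]' 26
python3 -m handwheel '[{"dx":0,"dy":0,"dz":0,"roll":0},{"dx":0,"dy":0,"dz":0,"roll":0},{"dx":0,"dy":0,"dz":0,"roll":0},{"dx":0,"dy":0,"dz":0,"roll":0},{"dx":0,"dy":0,"dz":0,"roll":0}]' 10 30
python3 -m handwheel '[{"dx":0,"dy":0,"dz":0,"roll":0},{"dx":0,"dy":0,"dz":0,"roll":0},{"dx":0,"dy":0,"dz":0,"roll":0},{"dx":0,"dy":0,"dz":0,"roll":0},{"dx":0,"dy":0,"dz":0,"roll":0}]'
```

```text
time: 8.5
tool_pos: [0.5139, 0.2616, 0.0998]
tool_rot: [180.0, -0.1, -155.0]
ft_force: [-0.3, -0.1, 0.2]
grip_width: 0.0396
grasp_force: 0.0
time: 8.92
tool_pos: [0.5143, 0.2618, 0.0332]
tool_rot: [180.0, -0.1, -155.0]
ft_force: [-0.1, -0.7, 0.1]
grip_width: 0.0398
grasp_force: 0.0
time: 9.33
tool_pos: [0.5153, 0.2623, 0.0351]
tool_rot: [-180.0, 0.1, -155.0]
ft_force: [0.1, 0.5, 0.2]
grip_width: 0.0263
grasp_force: 0.0
time: 9.75
tool_pos: [0.5153, 0.2623, 0.035]
tool_rot: [-180.0, 0.1, -155.0]
ft_force: [-0.9, -0.2, 5.1]
grip_width: 0.0194
grasp_force: 31.0
time: 10.17
tool_pos: [0.5153, 0.2623, 0.035]
tool_rot: [-180.0, 0.1, -155.0]
ft_force: [0.0, -1.1, 6.3]
grip_width: 0.0193
grasp_force: 31.0
```

```bash
python3 -m handwheel '[{"dx":0,"dy":0,"dz":4,"roll":0},{"dx":0,"dy":0,"dz":10,"roll":0},{"dx":0,"dy":0,"dz":20,"roll":0},{"dx":0,"dy":0,"dz":30,"roll":0},{"dx":0,"dy":0,"dz":40,"roll":0}]'
python3 -m handwheel '[{"dx":0,"dy":0,"dz":20,"roll":0},{"dx":0,"dy":0,"dz":45,"roll":0},{"dx":0,"dy":0,"dz":70,"roll":0},{"dx":0,"dy":0,"dz":95,"roll":0},{"dx":0,"dy":0,"dz":120,"roll":0}]'
python3 -m handwheel '[{"dx":0,"dy":-15,"dz":0,"roll":-0.11},{"dx":0,"dy":-30,"dz":0,"roll":-0.22},{"dx":0,"dy":-45,"dz":0,"roll":-0.33},{"dx":0,"dy":-60,"dz":0,"roll":-0.44},{"dx":0,"dy":-75,"dz":0,"roll":-0.55}]'
python3 -m handwheel '[{"dx":-2,"dy":-18,"dz":0,"roll":-0.11},{"dx":-4,"dy":-36,"dz":0,"roll":-0.22},{"dx":-6,"dy":-54,"dz":0,"roll":-0.33},{"dx":-8,"dy":-72,"dz":0,"roll":-0.44},{"dx":-10,"dy":-90,"dz":0,"roll":-0.55}]'
python3 -m handwheel '[{"dx":0,"dy":-19,"dz":0,"roll":-0.11},{"dx":-1,"dy":-38,"dz":0,"roll":-0.22},{"dx":-2,"dy":-57,"dz":0,"roll":-0.33},{"dx":-3,"dy":-76,"dz":0,"roll":-0.44},{"dx":-3,"dy":-92,"dz":0,"roll":-0.55}]'
python3 -m handwheel '[{"dx":0,"dy":0,"dz":0,"roll":-0.09},{"dx":0,"dy":0,"dz":0,"roll":-0.094},{"dx":0,"dy":0,"dz":0,"roll":-0.094},{"dx":0,"dy":0,"dz":0,"roll":-0.094},{"dx":0,"dy":0,"dz":0,"roll":-0.094}]'
python3 - <<'E'
from h import *
o=sensors.get_obs();print(o["tool_pos"],o["tool_rot"])
im,d=eyes.camera("wrist");cv2.imwrite("pics/w4.png",im)
m=eyes.camera_model("wrist");K=m["camera_matrix"];V=np.linalg.inv(m["view"])
v,u=np.indices(d.shape);a=(u-K[0,2])/K[0,0];b=(v-K[1,2])/K[1,1];th=np.hypot(a,b)+1e-9
s=np.tan(th)/th;W=np.stack([a*s*d,b*s*d,d],-1)@V[:3,:3].T+V[:3,3]
for n,(z0,z1) in dict(heads=(.128,.138),base=(.012,.019)).items():
  k=(np.hypot(W[...,0]-.502,W[...,1]-.005)<.12)&(W[...,2]>z0)&(W[...,2]<z1)&(d>0);Q=W[k]
  if len(Q)>5: rc=cv2.minAreaRect(Q[:,:2].astype(np.float32)*1000);print(n,len(Q),np.round(rc[0],1),np.round(rc[1],1),rc[2])
for t in("reader_beam","cell_window"):
  for c in("wrist","scene","side"):
    if c!="wrist" and t=="reader_beam": im2,_=eyes.camera(c);cv2.imwrite(f"pics/{c}4.png",im2)
    for r in eyes.tip_of(c,t)[:2]: print(t,c,r["conf"],world(c,r["position"]))
E
```

```text
time: 10.58
tool_pos: [0.5148, 0.262, 0.0755]
tool_rot: [-180.0, 0.0, -155.0]
ft_force: [-0.6, 0.3, -0.0]
grip_width: 0.0195
grasp_force: 30.3
time: 11.0
tool_pos: [0.5145, 0.2619, 0.1966]
tool_rot: [-180.0, 0.0, -155.0]
ft_force: [0.5, 0.4, -0.8]
grip_width: 0.0197
grasp_force: 30.3
time: 11.42
tool_pos: [0.5146, 0.1864, 0.1954]
tool_rot: [180.0, 0.0, 173.2]
ft_force: [0.6, 0.5, 0.5]
grip_width: 0.0193
grasp_force: 30.3
time: 11.83
tool_pos: [0.5045, 0.0962, 0.1953]
tool_rot: [180.0, 0.0, 141.7]
ft_force: [-0.6, 0.0, -1.2]
grip_width: 0.0198
grasp_force: 30.3
time: 12.25
tool_pos: [0.5014, 0.0039, 0.1953]
tool_rot: [180.0, 0.0, 110.1]
ft_force: [0.1, -0.8, 0.5]
grip_width: 0.0194
grasp_force: 30.3
time: 12.67
tool_pos: [0.5017, 0.0055, 0.1945]
tool_rot: [180.0, -0.0, 105.2]
ft_force: [0.5, -0.1, -0.6]
grip_width: 0.0198
grasp_force: 30.3
[0.50167818 0.00550421 0.19454184] [ 1.79993221e+02 -1.68865877e-03  1.05215208e+02]
heads 5338 [501.1   5. ] [ 56.3 170.3] 15.203344345092773
base 6043 [505.8 -11.1] [ 75.4 104.1] 15.27055835723877
reader_beam wrist 0.92 [0.5049855  0.00409714 0.10247082]
reader_beam scene 0.97 [0.50008135 0.00482565 0.10545232]
reader_beam side 0.56 [0.50315513 0.00462203 0.1083274 ]
cell_window wrist 0.83 [0.48764122 0.18053115 0.01556006]
cell_window wrist 0.66 [0.50589391 0.00532347 0.18424585]
cell_window scene 0.68 [0.42408209 0.23608708 0.01849605]
cell_window scene 0.52 [0.50605751 0.00490452 0.18781286]
cell_window side 0.72 [0.5032846  0.00650833 0.18958541]
cell_window side 0.51 [0.48053717 0.17462367 0.01886193]
```

View pics/w4.png

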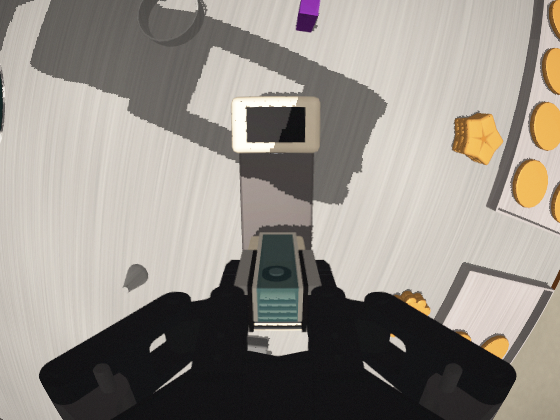

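The wrist view shows the cell held by its frosted faces at (277,280), window column over the reader base, with one head at (276,125) ahead. The reader fits at (0.5015,0.005), yaw 15.2°, and the tool yaw is 105.2°. The window is at about 0.188 m, so I lower 83 mm.

```bash
python3 -m handwheel '[{"dx":0,"dy":0,"dz":-10,"roll":0},{"dx":0,"dy":0,"dz":-25,"roll":0},{"dx":0,"dy":0,"dz":-40,"roll":0},{"dx":0,"dy":0,"dz":-50,"roll":0},{"dx":0,"dy":0,"dz":-60,"roll":0}]'
python3 -m handwheel '[{"dx":0,"dy":0,"dz":-8,"roll":0},{"dx":0,"dy":0,"dz":-15,"roll":0},{"dx":0,"dy":0,"dz":-20,"roll":0},{"dx":0,"dy":0,"dz":-23,"roll":0},{"dx":0,"dy":0,"dz":-23,"roll":0}]'
python3 -m handwheel '[{"dx":0,"dy":0,"dz":0,"roll":0},{"dx":0,"dy":0,"dz":0,"roll":0},{"dx":0,"dy":0,"dz":0,"roll":0},{"dx":0,"dy":0,"dz":0,"roll":0},{"dx":0,"dy":0,"dz":0,"roll":0}]'
python3 - <<'E'
from h import *
o=sensors.get_obs();print(o["tool_pos"],o["tool_rot"],o["ft_force"])
out=[]
for c in("wrist","scene","side"):
  im,d=eyes.camera(c)
  if c!="wrist":
    x0,y0={"scene":(235,160),"side":(255,180)}[c]
    out.append(cv2.resize(im[y0:y0+100,x0:x0+100],(400,400),interpolation=cv2.INTER_CUBIC))
    W=cloud(c,d);k=(np.hypot(W[...,0]-.502,W[...,1]-.005)<.016)&(W[...,2]>.07)&(W[...,2]<.118);Q=W[k]
    if len(Q): print(c,len(Q),Q.mean(0).round(4),Q[:,2].min(),Q[:,2].max())
  for t in("reader_beam","cell_window","gauge_knob"):
    for r in eyes.tip_of(c,t)[:2]: print(t,c,round(r["conf"],2),world(c,r["position"]).round(4))
cv2.imwrite("pics/fin.png",np.hstack(out))
E
```

```text
time: 13.53
tool_pos: [0.5012, 0.0051, 0.133]
tool_rot: [-179.9, -0.0, 105.1]
ft_force: [0.6, 0.4, 0.4]
grip_width: 0.0196
grasp_force: 30.3
time: 13.95
tool_pos: [0.5015, 0.0051, 0.1108]
tool_rot: [-180.0, -0.0, 105.1]
ft_force: [0.1, -0.2, -0.6]
grip_width: 0.0198
grasp_force: 30.3
time: 14.37
tool_pos: [0.5019, 0.005, 0.1116]
tool_rot: [180.0, 0.0, 105.1]
ft_force: [-0.0, 0.4, 0.1]
grip_width: 0.0199
grasp_force: 30.3
[0.50193098 0.00500824 0.11155777] [1.79976049e+02 1.09853080e-02 1.05066240e+02] [-0.01625313  0.37058476  0.06527433]
cell_window wrist 0.86 [0.5059 0.0041 0.1033]
cell_window wrist 0.51 [0.502  0.0072 0.0818]
scene 68 [0.5066 0.0115 0.0992] 0.08174632347821476 0.1175236969077258
reader_beam scene 0.77 [0.5017 0.0038 0.1058]
cell_window scene 0.58 [0.5033 0.0037 0.002 ]
cell_window scene 0.53 [0.5053 0.0062 0.1038]
gauge_knob scene 0.63 [ 0.4906 -0.2551  0.0966]
side 32 [0.5001 0.0139 0.1118] 0.10539386390519512 0.11769131045354808
reader_beam side 0.75 [0.5025 0.0033 0.1055]
cell_window side 0.71 [0.4178 0.2351 0.017 ]
cell_window side 0.66 [0.4806 0.1758 0.0177]
```

View pics/fin.png

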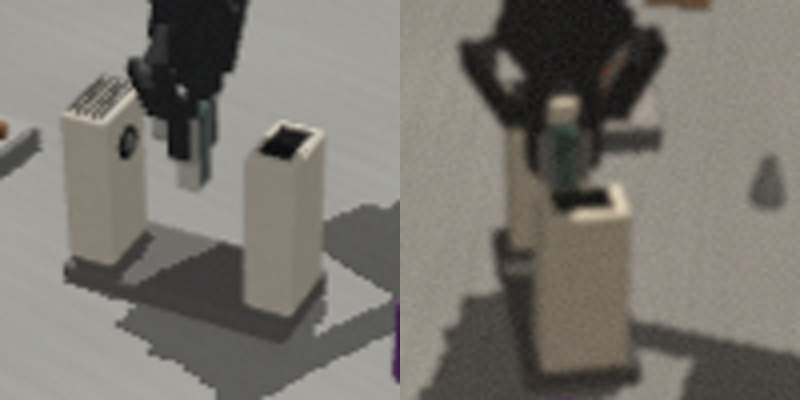

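The left panel shows the cell hanging upright between the heads at (195,160), level with the lens at (128,140) and clear of the base. The right panel shows it centred in line with the heads at (563,150). Pose, height and gauge all agree, so I hand in.

```bash
python3 -c "
from workcell import manip
print(manip.close_job())"
```

```text
the job is handed in; nothing more can be done
None
```

I handed the job in; no verdict came back. By my measurements the gauge foot is pressed about half-way into the strip, and the tall cell is held by its frosted faces, square and upright in the reader beam. I touched nothing else, but did not re-measure the short cell or the other bench things.

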